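# Open the fume enclosure to its mark and start the fan

### The job

With closed fingertips push the fume enclosure's sliding window up from beneath its grey lip, keeping off the glass, until its red pointer lies within the green band on the left rail, and leave it there. Only then press the green button on the control box fully down and let it go; never press the red one. Pick nothing up, and leave the bottles and other loose things where they stand.

Things in the scene. Friction and masses are not known exactly. Their poses are not given: they have to be found in the camera images.
- hood: white bench-top fume enclosure, fixed, 410 mm wide, 360 deep, 370 high, clear sides. Origin: centre of its underside; x to its back, y to its left, z up. The front leans back 35 degrees from the vertical between two 30 mm aluminium rails at y = -190 and +190 mm. A sill 41 mm high crosses its foot (x = -170 to -143 mm); between sill and sash is an open slot
- sash (a joint): how far the sliding window (sash) has been pushed up along the slope, m; 0 = lowest, 0.15 = upper stop. It is counterweighted: it needs a push of about 3 to 5 N along the slope either way, and stays where it is left
- lip_edge (a point): middle of the lower outer edge (5 mm radius) of the grey lip along the bottom of the sash: 300 mm wide, standing out 48 mm from the glass, flat underside (z = 0 here), above it a closed wedge 45 mm high. Edge about 115 mm above the worktop with the sash down; 60 mm free below. Axes move with the sash: z up the slope (travel), y to the enclosure's left, x inward and down, square to the glass
- pointer (a point): the red pointer, a bar 40 mm long and 6 mm high on the left end of the sash, reaching over the left rail; the point is the middle of its height, over the rail. Axes as lip_edge
- band (a point): centre of the green band on the front of the left rail, 20 mm high along the slope, 31 mm wide; it is set at a different height each time and cannot be moved by touch. Axes as lip_edge: the pointer is level with it when both have the same z in these axes
- pane (a point): the clear pane of the sash and its aluminium edge frame, 340 mm wide, 10 mm thick, 200 mm along the slope, above the lip. The point is the middle of the sash; axes as lip_edge. Not to be touched
- control_box: flat grey control box, 85x170x40 mm, fixed to the worktop to the right of the enclosure; origin: centre of its underside, y along its length, to the left. Green button at y = +42 mm, red button at y = -42 mm, a small green lamp between
- start_button (a joint): green button, m pressed: 0 = up, 0.006 = fully down; springs back. Fully down takes 4 N; it counts as pressed from 0.004
- start_button_top (a point): centre of the top face of the green button, 32 mm across; it is pressed straight down
- stop_button (a joint): red button, m pressed, like the green one
- stop_button_top (a point): centre of the top face of the red button, 32 mm across
- bottle_in: 100 ml glass bottle with blue cap and pink contents, 56 mm across, 105 mm tall, standing inside the enclosure; origin: centre of its underside
- petri_in: petri dish with reddish medium, 89 mm across, 15 mm high, inside the enclosure; origin: centre of its underside
- brown_bottle: dark brown square plastic bottle, 67x68x156 mm, on the worktop left of the work; origin: centre of its underside
- beaker: glass beaker, 55x60x70 mm, on the worktop on the right, behind the control box; origin: centre of its underside
- vial: small glass vial with black cap, 23 mm across, 44 mm tall, on the worktop front left; origin: centre of its underside
- bench_timer: white bench timer, 66x66x20 mm, on the worktop front left; origin: centre of its underside
- tape_roll: roll of cream tape lying flat, 96 mm across, 19 mm high, far left; origin: centre of its underside
Mind the look-alikes: they are no part of the job. Leave any blue look-alike of the control_box alone.

How it is judged:
By the outcome, as a careful person would: the job done as asked, in the order asked, and still so for the second after the job is handed in, with the robot touching nothing.
It also fails if it takes over 48 s, if anything falls off the work surface, if the arm or the gripper's body presses on something with over 40 N, if the wrist force passes 120 N, or if a joint passes its speed limit or range.

### The arm

A 6-joint arm with a two-finger parallel gripper is mounted at the origin on a cart in front of the work surface, level with it; the furniture and walls round the work are solid. World frame = base frame: x ahead of the robot, y to its left, z up, the work surface at z = 0. Lengths are in m, angles in rad, forces in N, time in s.
With the tool pointing down it reaches from about 0.35 to 0.975 m from the base axis. Payload 4.9 kg.
Tool frame: the origin (TCP) lies between the finger pads; the fingertips stand 19 mm ahead of it and the grasp point (between the pads) is the TCP; z points along the fingers, y is the line along which they close (so a half turn about z gives the same grasp; the last joint's range is limited). The gripper opens to 85 mm and grips with 20 to 120 N. Pads are 22 mm wide; open, the fingers measure 114 mm over their backs; the gripper's body (76 mm by 85 mm) begins 54 mm behind the grasp point. The pads swing forward as they close: fully open they stand 13 mm farther back than shut.
Start: joints at [1.081, 0.053, 1.613, -0, 1.476, -0.119], TCP at [0.226, 0.583, 0.216] pointing down, gripper open.
Joint ranges: [-3.01, 3.01], [-1.01, 2.22], [0.06, 2.58], [-1.02, 4.17], [0.09, 2.62], [-3.14, 3.14]. Speed limits (rad/s): [2.57, 2.57, 3.14, 3.14, 3.14, 3.14].

### API

Orientations are given as a rotation vector (axis times angle).
In Python, from station import ctrl gives the robot as it stands. The module is installed in compiled form; this text tells all that it offers.
- The arm moves only by the tool servo_tool, never from a script. Its argument "increments" is a list that holds one entry, the list of rows, each a list of 5 numbers: the finger opening in cm, from 0 to 8.54, then the shift along the tool's x, y, z in cm, then the turn about the tool's z in degrees. A call has 1 to 5 rows; each row is the pose to reach, as a shift and turn from the pose commanded when the call began, along the tool's axes at that moment; what a row does not reach only later rows make up. A row lasts 1/10 s, in which the tool goes at most 50 mm and 8.59 degrees, less where a joint would pass 70% of its speed; a pose out of reach is approached as far as the arm can. A call with a gripper value outside its range is refused whole. The fingers move at their own pace and stop on an object; "newtons" is the grip in N (left out, the last holds). Time passes only in rows, so rows that repeat a pose let the fingers close. It gives the time, the measured TCP pose, the force, the opening and the grip force at its end, in the units of the state.
- ctrl.get_obs(): the state, without advancing time (a new reading comes with each control period).
- ctrl.get_image(name): name is "scene" or "top" or "wrist"; returns a dict with "img" (480x640x3 uint8, red, green, blue), "fx", "fy", "cx", "cy" (pixels), "rvec" (rotation vector, rad) and "tvec" (3), from world to camera coordinates, as OpenCV has them; the wrist camera has in their place "mount" (4x4, takes a point from camera to tool coordinates, whose origin is the TCP and whose axes are the flange's). Camera axes: x right, y down, z forward; pixel columns grow to the right and rows downward; lengths in m; the calibration is good to about 2 mm. A picture is of the moment at which its call begins: read the wrist's pose just before it. There is no depth.
- ctrl.finish_job(): hands the job in; it is judged then, once.
The state is a dict: "t": time; "q": joint angles; "dq": joint speeds; "effort": joint torques, N m; "tool_pos": TCP position; "tool_rot": TCP orientation; "contact_force": force on the tool from outside, world axes, zero at the start; "wrist_torque": the same for the moment, N m; "opening": finger opening in m; "grip_force": force on a finger pad.
Only numpy, scipy, OpenCV 4.12 (cv2) and the standard library are available. Lean on these libraries where they do the work, as an engineer would, in place of code of your own. Each camera call takes 0.05 s, during which the arm holds its last target. There are 200 camera calls.

## Working session

There is one attempt and no reset: what is moved stays moved. The work goes in short steps, Python scripts to look and compute and a tool call to move; the robot and the scene stay as the last step left them, time stands still between calls to the robot, and variables do not carry over. Pictures are saved under pics/ and viewed, at most 10 in all, crops included, and the job is handed in when it is done.

Besides the shell and the picture viewer there is one more tool, called after "Request:" as name([rows], argument=value, ...), one row to a line, values as JSON. servo_tool: Moves the arm, as the interface text tells. Its arguments: {"type":"object","properties":{"increments":{"type":"array"},"newtons":{"type":"number"}},"required":["increments"]}

```bash
mkdir -p pics
cat > h.py <<'E'
import cv2,numpy as np
from scipy.spatial.transform import Rotation as R
from station import ctrl
def grab(n,f):
    d=ctrl.get_image(n); cv2.imwrite('pics/'+f,cv2.cvtColor(d['img'],cv2.COLOR_RGB2BGR)); return d
def ray(d,u,v):
    Rm=R.from_rotvec(np.ravel(d['rvec'])).as_matrix(); t=np.ravel(d['tvec'])
    c=-Rm.T@t; r=Rm.T@np.array([(u-d['cx'])/d['fx'],(v-d['cy'])/d['fy'],1]); return c,r/np.linalg.norm(r)
def onz(d,u,v,z):
    c,r=ray(d,u,v); return c+r*(z-c[2])/r[2]
def tri(a,b):
    (c1,r1),(c2,r2)=a,b
    A=np.stack([r1,-r2],1); s=np.linalg.lstsq(A,c2-c1,rcond=None)[0]
    p,q=c1+s[0]*r1,c2+s[1]*r2; return (p+q)/2,np.linalg.norm(p-q)
def proj(d,P):
    return cv2.projectPoints(np.array([P],float),np.array(d['rvec'],float),np.array(d['tvec'],float),np.array([[d['fx'],0,d['cx']],[0,d['fy'],d['cy']],[0,0,1.]]),None)[0].ravel()
E
python3 - <<'E'
from h import *
import pickle
a=grab('scene','s.png');b=grab('top','t.png')
pickle.dump((a,b),open('ab.pkl','wb'))
print(ray(a,320,240),ray(b,320,240)); o=ctrl.get_obs(); print(o['t'],o['tool_pos'],o['tool_rot'])
E
```

```text
(array([-0.44236758, -0.64638201,  1.01667224]), array([ 0.67429758,  0.45729655, -0.57982983])) (array([ 0.27021686, -0.01162826,  1.80202805]), array([ 0.17678151,  0.01266463, -0.98416864]))
0.1 [0.22616716 0.58199674 0.21526116] [-5.79008655e-01 -3.08715211e+00  2.83228422e-03]
```

View pics/s.png

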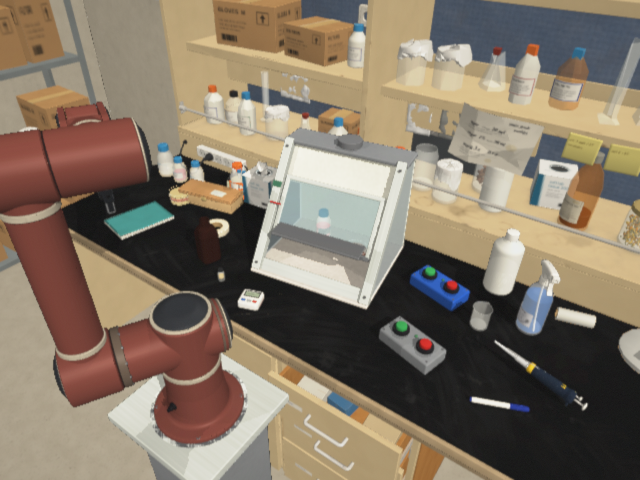

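View pics/t.png

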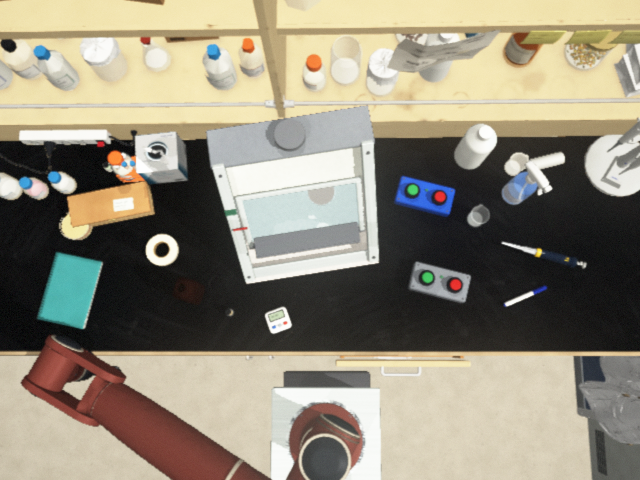

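The pictures show the hood, with a red pointer near top (239,229), a green band near top (232,212) and a grey lip around top (305,240). There are two boxes. The grey one is at top (440,283) / scene (412,343). The blue one at top (425,196) / scene (440,287) is the look-alike to leave alone. I'll confirm this in an enlarged crop.

Run:
```python
from h import *
import pickle
a,b=pickle.load(open('ab.pkl','rb'))
A=cv2.imread('pics/s.png');B=cv2.imread('pics/t.png')
x=cv2.resize(B[195:300,205:405],(800,420),interpolation=cv2.INTER_CUBIC)[:, :]
c1=cv2.resize(B[195:295,215:390],(700,400),interpolation=cv2.INTER_CUBIC)[:300]
c1=cv2.resize(B[200:295,220:385],(495,285),interpolation=cv2.INTER_CUBIC)
c2=cv2.resize(A[170:310,245:415],(510,420),interpolation=cv2.INTER_CUBIC)[:]
c3=cv2.resize(B[250:310,400:480],(290,217),interpolation=cv2.INTER_CUBIC)
o=np.zeros((600,800,3),np.uint8)
o[:285,:495]=c1;o[:217,505:795]=c3
c2=cv2.resize(A[170:310,245:415],(382,315),interpolation=cv2.INTER_CUBIC);o[285:,:382]=c2
c4=cv2.resize(A[305:375,370:455],(382,315),interpolation=cv2.INTER_CUBIC);o[285:,400:782]=c4
cv2.imwrite('pics/c.png',o)
for n,I,roi in(('s',A,(245,170,460,380)),('t',B,(215,195,480,310))):
    hsv=cv2.cvtColor(I,cv2.COLOR_BGR2HSV)
    H,S,V=cv2.split(hsv)
    for cn,m in(('red',((H<8)|(H>172))&(S>150)&(V>90)),('green',(H>45)&(H<90)&(S>110)&(V>50))):
        k,_,st,ce=cv2.connectedComponentsWithStats(m.astype(np.uint8))
        for i in range(1,k):
            u,v=ce[i]
            if roi[0]<u<roi[2] and roi[1]<v<roi[3] and st[i,4]>3: print(n,cn,st[i],ce[i].round(1))
```

```text
s red [447 281  10   9  78] [451.8 284.8]
s red [419 339  13  11 109] [425.1 343.8]
s green [425 267  11   9  83] [430.  270.9]
s green [396 321  12  11  99] [401.2 326.2]
t red [434 191  12  11 103] [439.6 196.1]
t red [235 229   4   1   4] [236.5 229. ]
t red [240 228   6   1   6] [242.5 228. ]
t red [450 279  12  12 105] [455.1 284.2]
t green [421 272  13  11 108] [427. 277.]
```

View pics/c.png

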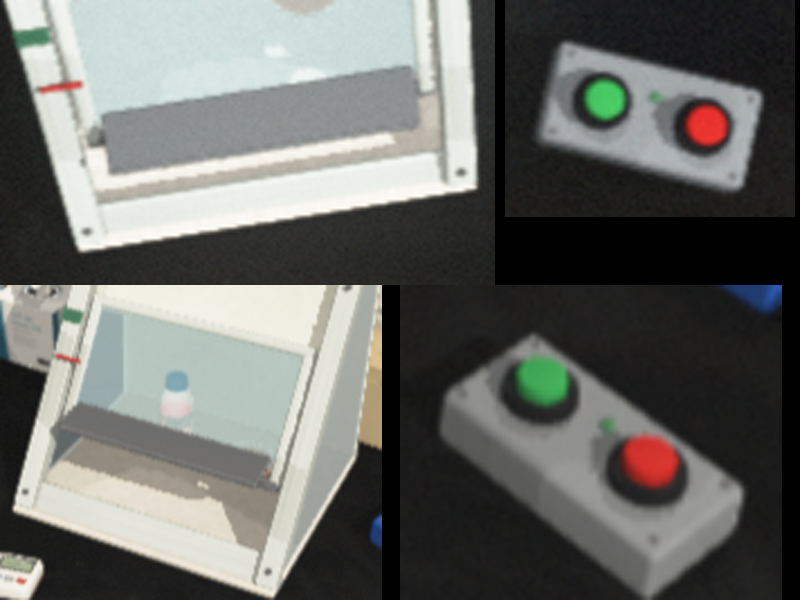

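The crop confirms the grey box: green button left at top (427,277), red button right at (455,284). Pointer is at top (240,229) / scene (274.8,202.5), band at top (230.7,212.7) / scene (277,183.3). The lip's front edge runs (256.7,257.7) to (359.3,242.7) in top.

Run:
```python
from h import *
import pickle
np.set_printoptions(precision=4,suppress=True)
a,b=pickle.load(open('ab.pkl','rb'))
T=lambda n,t,s:print(n,*tri(ray(b,*t),ray(a,*s)))
T('pointer',(240,229),(274.8,202.5))
T('band',(230.7,212.7),(277,183.3))
T('lipL',(256.7,257.7),(270,234.5))
T('lipR',(359.3,242.7),(363,260))
for n,p in(('lipL',(256.7,257.7)),('lipR',(359.3,242.7))):print(n,onz(b,*p,.115))
print('base',onz(b,246.7,283.3,0.0),onz(b,379,262.7,0.0))
s=lambda x,y:(245+x/2.247,170+(y-285)/2.247)
print('base scene',onz(a,*s(14,512),0),onz(a,*s(272,598),0))
T('screwL',(220+87/3,200+231/3),s(26,492)); T('screwR',(220+461/3,200+172/3),s(268,572))
T('green',(427,277),(401.2,326.2));T('red',(455.1,284.2),(425.1,343.8))
```

```text
pointer [0.5883 0.23   0.2044] 0.0021785033201561013
band [0.6238 0.2482 0.2528] 0.000873171339902546
lipL [0.5173 0.1927 0.1342] 0.006331762623240464
lipR [ 0.5653 -0.1084  0.1378] 0.015472892134446284
lipL [0.5223 0.1926 0.115 ]
lipR [ 0.5648 -0.1032  0.115 ]
base [0.4605 0.2359 0.    ] [ 0.5225 -0.1688  0.    ]
base scene [0.4613 0.2382 0.    ] [ 0.5261 -0.1621  0.    ]
screwL [0.4757 0.2247 0.0343] 0.00016367344518294357
screwR [ 0.5336 -0.1495  0.0346] 0.001409448529912408
green [ 0.4706 -0.3027  0.0579] 0.002804792054882133
red [ 0.449  -0.3837  0.059 ] 0.003070516473039196
```

Request:
servo_tool([
  [[0,-3.4,-3.4,0,0],[0,-6.8,-6.8,0,0],[0,-10.3,-10.1,0,0],[0,-13.8,-13.6,0,0],[0,-17.3,-17,0,0]],
], newtons=40)

```text
t: 0.6
tool_pos: [0.3262, 0.3595, 0.2158]
tool_rot: [-0.578, -3.088, 0.001]
contact_force: [0.4, 0.3, 0.5]
opening: 0.0122
grip_force: 0.0
```

Request:
servo_tool([
  [[0,-3.4,-3.4,0,0],[0,-6.8,-6.8,0,0],[0,-10.3,-10.1,0,0],[0,-13.8,-13.6,0,0],[0,-17.3,-17,0,0]],
])

```text
t: 1.1
tool_pos: [0.4259, 0.1383, 0.2161]
tool_rot: [0.579, 3.088, 0.0]
contact_force: [0.3, 0.6, -0.3]
opening: 0.0
grip_force: 0.0
```

Request:
servo_tool([
  [[0,-2.8,-2.8,0,-8],[0,-5.6,-5.6,0,-16],[0,-8.4,-8.4,0,-24],[0,-8.4,-8.4,0,-29.9],[0,-8.4,-8.4,0,-29.9]],
])

```text
t: 1.6
tool_pos: [0.4735, 0.0305, 0.2158]
tool_rot: [0.233, -3.132, -0.001]
contact_force: [0.2, 1.1, -0.2]
opening: 0.0002
grip_force: 0.0
```

Run:
```python
from h import *
o=ctrl.get_obs();print(o['t'],o['tool_pos'],R.from_rotvec(o['tool_rot']).as_matrix().round(3),o['opening'],o['contact_force'],o['q'])
d=grab('wrist','w1.png');print(d['mount'],d['fx'],d['cx'],d['cy'])
```

```text
1.6 [0.47350445 0.03047062 0.21578336] [[-0.989 -0.148 -0.001]
 [-0.148  0.989  0.   ]
 [ 0.001  0.    -1.   ]] 0.00017856996504949423 [ 0.185671    1.09206632 -0.24899104] [-9.28408044e-02 -3.19462657e-01  1.95115958e+00  1.25250274e-04
  1.51122274e+00 -1.81200474e+00]
[[ 5.68835322e-04 -9.51469575e-01 -3.07742301e-01  7.84931444e-02]
 [ 9.99999834e-01  5.14037023e-04  2.59127976e-04 -9.73662833e-04]
 [-8.83614486e-05 -3.07742397e-01  9.51469710e-01 -1.57077121e-01]
 [ 0.00000000e+00  0.00000000e+00  0.00000000e+00  1.00000000e+00]] 365.6314933509443 321.73015175128774 237.55461066330963
```

View pics/w1.png

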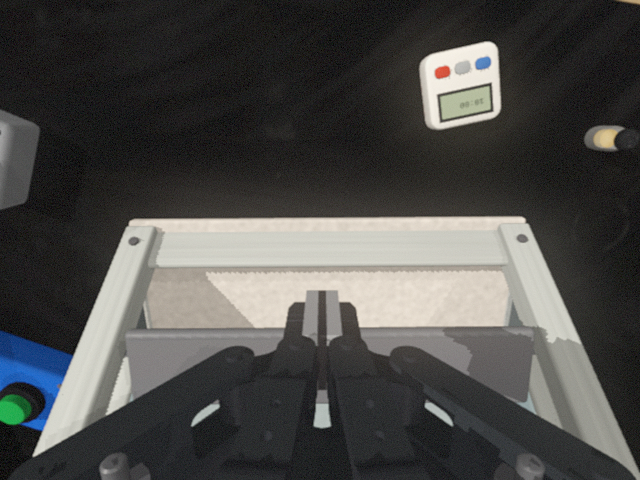

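The lip edge spans columns 128–533 at row 329. That puts it about 69 mm ahead of the TCP at z≈0.136, so the sash is already slightly raised. Next I descend in front of the lip until the fingertips are about 20 mm below its edge, then approach.

Request:
servo_tool([
  [[0,0,0,4,0],[0,0,0,8.2,0],[0,-2,0,8.2,0],[0,-4,0,8.2,0],[0,-4.8,0,8.2,0]],
])

```text
t: 2.15
tool_pos: [0.5214, 0.0399, 0.1338]
tool_rot: [0.237, -3.132, -0.0]
contact_force: [-0.9, 0.6, 0.1]
opening: -0.0002
grip_force: 0.0
```

Request:
servo_tool([
  [[0,-0.2,0,0,0],[0,-0.4,0,0,0],[0,-0.6,0,0,0],[0,-0.8,0,0,0]],
])

```text
t: 2.55
tool_pos: [0.5288, 0.04, 0.1347]
tool_rot: [-0.237, 3.132, -0.0]
contact_force: [0.2, 1.1, -0.5]
opening: 0.0005
grip_force: 0.0
```

Request:
servo_tool([
  [[0,-0.2,0,0,0],[0,-0.4,0,0,0],[0,-0.4,0,0,0]],
])

```text
t: 2.85
tool_pos: [0.5331, 0.0405, 0.1345]
tool_rot: [-0.237, 3.132, -0.0]
contact_force: [0.8, -0.4, -0.1]
opening: 0.0002
grip_force: 0.0
```

Request:
servo_tool([
  [[0,-0.2,0,0,0],[0,-0.4,0,0,0],[0,-0.4,0,0,0]],
])

```text
t: 3.15
tool_pos: [0.5371, 0.0411, 0.1344]
tool_rot: [-0.237, 3.133, -0.0]
contact_force: [0.4, 0.3, -0.1]
opening: -0.0001
grip_force: 0.0
```

Run:
```python
from h import *
o=ctrl.get_obs();print(o['t'],o['tool_pos'],o['contact_force'])
d=grab('wrist','w2.png');e=grab('scene','s2.png')
A=cv2.imread('pics/w2.png')[200:420,80:560];B=cv2.imread('pics/s2.png')[150:310,240:420]
cv2.imwrite('pics/c2.png',np.hstack([cv2.resize(A,(480,220)),np.vstack([cv2.resize(B,(320,284),interpolation=3)])[:220]]) if 0 else np.vstack([np.hstack([A,np.zeros((220,120,3),np.uint8)]),np.hstack([cv2.resize(B,(420,373),interpolation=3),np.zeros((373,180,3),np.uint8)])]))
```

```text
3.15 [0.53710529 0.04114276 0.13442522] [ 0.36770371  0.25038878 -0.09445348]
```

View pics/c2.png

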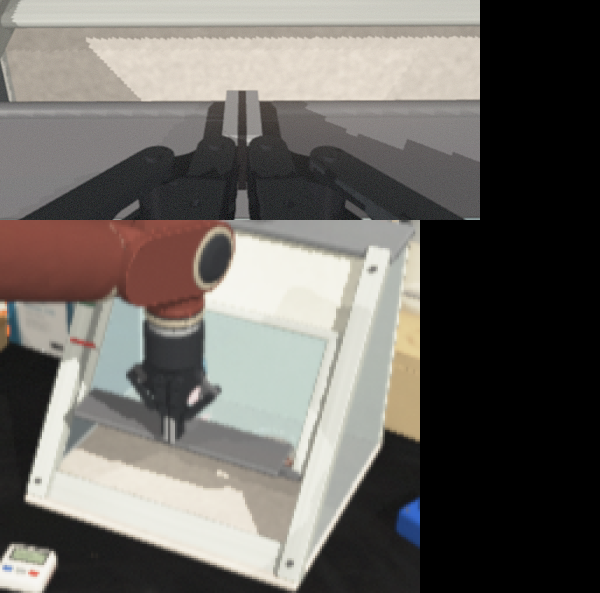

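The fingertips are in front of and below the lip edge (tip at row ~291, edge at row ~302) and haven't touched yet. I'll advance a bit more.

Request:
servo_tool([
  [[0,-0.15,0,0,0],[0,-0.3,0,0,0],[0,-0.3,0,0,0]],
])

```text
t: 3.55
tool_pos: [0.54, 0.0416, 0.1344]
tool_rot: [-0.237, 3.133, -0.0]
contact_force: [-0.3, 0.9, 0.6]
opening: -0.0003
grip_force: 0.0
```

Request:
servo_tool([
  [[0,-0.15,0,0,0],[0,-0.3,0,0,0],[0,-0.3,0,0,0]],
])

```text
t: 3.85
tool_pos: [0.543, 0.0421, 0.1344]
tool_rot: [-0.237, 3.133, -0.0]
contact_force: [-1.0, -0.1, -0.7]
opening: -0.0001
grip_force: 0.0
```

Run:
```python
from h import *
d=grab('wrist','w3.png');e=grab('scene','s3.png')
A=cv2.imread('pics/w3.png')[260:360,240:400];B=cv2.imread('pics/s3.png')[220:280,270:370]
cv2.imwrite('pics/c3.png',np.vstack([cv2.resize(A,(480,300),interpolation=3),cv2.resize(B,(480,288),interpolation=3)]))
```

```text
(no output)
```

View pics/c3.png

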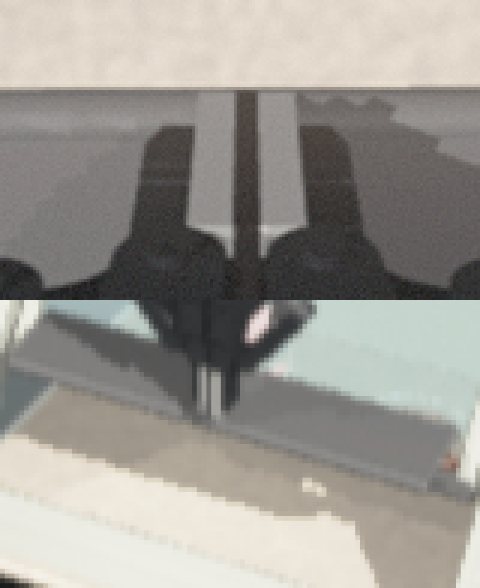

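The tips (row 291) coincide with the lip edge (row 290) and are seen in front of the lip's upper face. So the edge is at about tip height, z≈0.115, and the sash is fully down. I'll back out and go in lower.

Request:
servo_tool([
  [[0,1.5,0,-0.2,0],[0,3.5,0,0,0],[0,3.5,0,2.8,0],[0,2.5,0,2.8,0],[0,1.8,0,2.8,0]],
])

```text
t: 4.45
tool_pos: [0.5255, 0.0395, 0.1063]
tool_rot: [0.237, -3.132, -0.0]
contact_force: [0.6, 0.1, 1.2]
opening: -0.0002
grip_force: 0.0
```

Request:
servo_tool([
  [[0,-0.2,0,0,0],[0,-0.4,0,0,0],[0,-0.6,0,0,0],[0,-0.8,0,0,0],[0,-0.8,0,0,0]],
])

```text
t: 4.95
tool_pos: [0.5289, 0.0397, 0.1075]
tool_rot: [0.237, -3.119, 0.002]
contact_force: [-21.6, -3.0, 15.2]
opening: -0.0002
grip_force: 11.0
```

Request:
servo_tool([
  [[0,-0.15,0,0,0],[0,-0.3,0,0,0],[0,-0.3,0,0,0]],
])

```text
t: 5.25
tool_pos: [0.5288, 0.0397, 0.1075]
tool_rot: [0.237, -3.111, 0.003]
contact_force: [-32.7, -5.9, 23.3]
opening: 0.0001
grip_force: 17.0
```

Contact made: force is square to the glass (stuck by friction). I'll ease the preload, then move along the slope.

Request:
servo_tool([
  [[0,0.6,0,0,0],[0,0.6,0,0,0],[0,0.31,0,-0.41,0],[0,0.03,0,-0.82,0],[0,-0.26,0,-1.23,0]],
])

```text
t: 5.75
tool_pos: [0.536, 0.041, 0.1178]
tool_rot: [0.237, -3.125, 0.001]
contact_force: [-9.2, -3.4, 0.8]
opening: -0.0002
grip_force: 4.6
```

Request:
servo_tool([
  [[0,-0.29,0,-0.41,0],[0,-0.57,0,-0.82,0],[0,-0.57,0,-0.82,0]],
])

```text
t: 6.05
tool_pos: [0.5424, 0.042, 0.127]
tool_rot: [0.237, -3.127, 0.001]
contact_force: [-8.6, -1.9, 3.9]
opening: 0.0003
grip_force: 4.5
```

Request:
servo_tool([
  [[0,-0.29,0,-0.41,0],[0,-0.57,0,-0.82,0],[0,-0.86,0,-1.23,0],[0,-1.15,0,-1.64,0],[0,-1.15,0,-1.64,0]],
])

```text
t: 6.55
tool_pos: [0.5538, 0.0437, 0.1434]
tool_rot: [0.237, -3.127, 0.001]
contact_force: [-9.0, -2.1, 3.3]
opening: -0.0001
grip_force: 4.5
```

Run:
```python
from h import *
a=grab('scene','s4.png');b=grab('top','t4.png');w=grab('wrist','w4.png')
A,B,W=[cv2.imread(f'pics/{n}4.png') for n in 'stw']
cv2.imwrite('pics/c4.png',np.hstack([cv2.resize(A[150:230,240:320],(320,320),interpolation=3),cv2.resize(B[180:260,205:285],(320,320),interpolation=3)]))
```

```text
(no output)
```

View pics/c4.png

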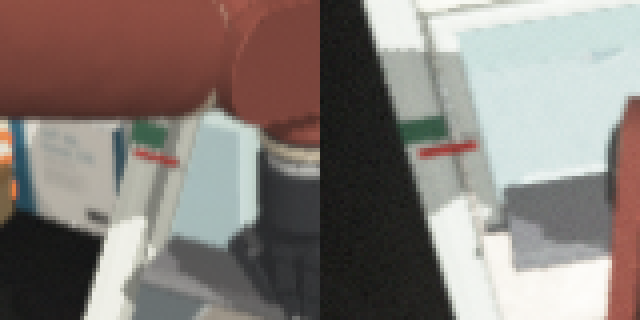

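Scene crop: band at ~(277,183), pointer at ~(279,189). Top crop: band at ~(231,212), pointer at ~(234,218). Both are visible, and roughly 20 mm remains. I'll compute it with masks.

```bash
cat > gap.py <<'E'
from h import *
def gap(a,b):
    P0=np.array([.6238,.2482,.2528]); yh=np.array([-.149,.9888,0]); sl=np.array([.567,.0855,.819]); n=np.cross(yh,sl)
    for nm,d,(x0,y0,x1,y1) in(('scene',a,(262,175,292,215)),('top',b,(222,195,252,240))):
        I=d['img'][y0:y1,x0:x1].astype(int); r,g,bl=I[...,0],I[...,1],I[...,2]
        out={}
        for c,w in(('red',np.clip(r-np.maximum(g,bl)-25,0,None)),('green',np.clip(g-np.maximum(r,bl)-8,0,None))):
            v,u=np.nonzero(w>0); W=w[v,u].clip(0,60)
            k=[]
            for uu,vv in zip(u,v):
                o,q=ray(d,uu+x0,vv+y0); p=o+q*((P0-o)@n)/(q@n)-P0; k.append((p@sl,p@yh))
            k=np.array(k)*1000
            if len(k): out[c]=np.average(k,axis=0,weights=W); print(nm,c,len(k),out[c].round(1),'range',np.percentile(k[:,0],[5,95]).round(1),k[:,1].min().round(),k[:,1].max().round())
        if len(out)==2: print('  remaining mm',(out['green']-out['red'])[0].round(1))
if __name__=='__main__':
    o=ctrl.get_obs(); print(o['t'],o['tool_pos'],o['contact_force'])
    gap(ctrl.get_image('scene'),ctrl.get_image('top'))
E
python3 - <<'E'
import pickle; from gap import *
gap(*pickle.load(open('ab.pkl','rb'))); print(); 
gap(ctrl.get_image('scene'),ctrl.get_image('top'))
E
```

```text
scene red 31 [-60.9 -10. ] range [-64.4 -56.7] -29.0 9.0
scene green 66 [0.  1.9] range [-10.2   9.9] -41.0 18.0
  remaining mm 60.9
top red 42 [-62.1 -13.6] range [-66.9 -57.6] -33.0 6.0
top green 88 [2.6 0.4] range [-8.7 12.9] -17.0 17.0
  remaining mm 64.6

scene red 135 [3.5 4.2] range [-18.9  31.5] -37.0 61.0
scene green 53 [0.1 2. ] range [-8.2  8.9] -14.0 17.0
  remaining mm -3.4
top red 42 [-17.8 -12.5] range [-22.4 -13.7] -33.0 8.0
top green 81 [2.4 0.4] range [-8. 13.] -34.0 17.0
  remaining mm 20.2
```

```bash
sed -i 's/(262,175,292,215)/(270,178,287,212)/' gap.py; python3 gap.py
```

```text
6.8 [0.55382954 0.04373622 0.14346692] [-8.93606449 -0.5765376   3.3086985 ]
scene red 45 [-14.7  -9.3] range [-20.1  19.4] -30.0 30.0
scene green 54 [0.1 2.1] range [-8.6  8.8] -14.0 17.0
  remaining mm 14.8
top red 42 [-17.8 -12.4] range [-22.4 -13.7] -33.0 8.0
top green 80 [2.4 0.3] range [-8.  12.7] -16.0 16.0
  remaining mm 20.2
```

Request:
servo_tool([
  [[0,-0.23,0,-0.33,0],[0,-0.46,0,-0.66,0],[0,-0.69,0,-0.98,0],[0,-0.69,0,-0.98,0]],
])

```text
t: 7.3
tool_pos: [0.5605, 0.0448, 0.1531]
tool_rot: [0.237, -3.126, 0.001]
contact_force: [-9.0, -1.7, 2.3]
opening: 0.0
grip_force: 4.6
```

```bash
python3 gap.py
```

```text
7.3 [0.56051201 0.04478711 0.1531358 ] [-9.02581247 -1.68837589  2.30546391]
scene red 28 [-4.7 -9.4] range [-7.9 -1. ] -31.0 10.0
scene green 33 [3.7 4. ] range [-7.4  9.7] -13.0 18.0
  remaining mm 8.4
top red 42 [ -6.  -13.1] range [-10.7  -2. ] -33.0 6.0
top green 55 [5.7 1.8] range [-4.9 14.7] -15.0 16.0
  remaining mm 11.7
```

True remaining distance, using the uncovered band centre, is about 4.8 mm.

Request:
servo_tool([
  [[0,-0.14,0,-0.2,0],[0,-0.28,0,-0.39,0],[0,-0.28,0,-0.39,0]],
])

```text
t: 7.7
tool_pos: [0.563, 0.0452, 0.1568]
tool_rot: [0.237, -3.126, 0.001]
contact_force: [-9.4, -1.3, 2.5]
opening: 0.0002
grip_force: 4.8
```

```bash
python3 gap.py
```

```text
7.7 [0.563022   0.04518193 0.15681214] [-9.43189537 -1.33404803  2.53058445]
scene red 29 [-0.2 -9.8] range [-3.9  3.1] -30.0 9.0
scene green 33 [0.7 5.6] range [-9.5  9.7] -12.0 18.0
  remaining mm 0.9
top red 40 [ -1.5 -12.3] range [-5.8  2.6] -31.0 8.0
top green 44 [5.9 3.5] range [-8.4 13.2] -14.0 16.0
  remaining mm 7.4
```

Request:
servo_tool([
  [[0,1,0,0,0],[0,3,0,0,0],[0,6,0,0,0],[0,10,0,0,0],[0,10,0,0,0]],
])

```text
t: 8.3
tool_pos: [0.4627, 0.0304, 0.156]
tool_rot: [0.237, -3.132, -0.0]
contact_force: [-0.1, 0.6, -0.6]
opening: -0.0001
grip_force: 0.0
```

```bash
python3 gap.py
```

```text
8.3 [0.46266521 0.03043043 0.15599102] [-0.12387084  0.56583368 -0.56175791]
scene red 255 [-3.4 -9.1] range [-27.3  17.2] -41.0 30.0
top red 42 [ -1.5 -12.4] range [-6.1  2.8] -31.0 8.0
top green 53 [6.1 3.6] range [-8.6 13.3] -17.0 17.0
  remaining mm 7.6
```

Request:
servo_tool([
  [[0,0.6,-4.5,0,0],[0,1.2,-9,0,0],[0,1.8,-13.5,0,0],[0,2.4,-18,0,0],[0,3,-22.5,0,0]],
])

```text
t: 8.9
tool_pos: [0.472, -0.1992, 0.1582]
tool_rot: [-0.237, 3.13, -0.002]
contact_force: [-0.0, -0.5, 0.1]
opening: 0.0002
grip_force: 0.0
```

Request:
servo_tool([
  [[0,0.6,-4.5,0,0],[0,1.3,-10.5,0,0],[0,1.3,-10.5,0,0],[0,1.3,-10.5,0,0]],
])

```text
t: 9.3
tool_pos: [0.4743, -0.3045, 0.1574]
tool_rot: [-0.233, 3.132, -0.001]
contact_force: [0.4, -0.4, 0.7]
opening: 0.0
grip_force: 0.0
```

Run:
```python
from h import *
o=ctrl.get_obs(); print(o['t'],o['tool_pos'],o['contact_force'])
w=grab('wrist','w5.png');b=grab('top','t5.png');a=grab('scene','s5.png')
W,A,B=[cv2.imread(f'pics/{n}5.png') for n in 'wst']
cv2.imwrite('pics/c5.png',np.hstack([cv2.resize(W,(400,300)),cv2.resize(A[260:380,350:510],(400,300),interpolation=3)]))
```

```text
9.3 [ 0.47426087 -0.30448189  0.15739421] [ 0.37500409 -0.40119746  0.672257  ]
```

View pics/c5.png

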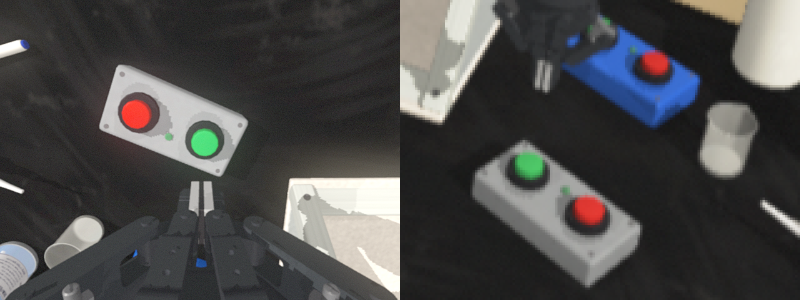

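The picture shows the grey box, with green at wrist pixel (328,227) and red at (219,182). By that the green button is about 4 mm off the TCP axis in x and in y. I'll check the tip offset against the scene camera.

Run:
```python
from h import *
d=ctrl.get_image('scene')
for dx in(-.011,-.005,0,.005,.011): print(dx,proj(d,[.4743+dx,-.3045,.1384]).round(1))
w=cv2.imread('pics/w5.png')
```

```text
-0.011 [404.6 306.3]
-0.005 [405.6 305. ]
0 [406.5 304. ]
0.005 [407.3 302.9]
0.011 [408.3 301.7]
```

Request:
servo_tool([
  [[0,0.4,0.4,2,0],[0,0.4,0.4,5,0],[0,0.4,0.4,7,0],[0,0.4,0.4,7.2,0],[0,0.4,0.4,7.2,0]],
])

```text
t: 10.0
tool_pos: [0.4689, -0.2979, 0.085]
tool_rot: [0.239, -3.132, -0.001]
contact_force: [-0.2, -0.4, 0.4]
opening: -0.0
grip_force: 0.0
```

Request:
servo_tool([
  [[0,0,0,0.2,0],[0,0,0,0.4,0],[0,0,0,0.6,0],[0,0,0,0.8,0],[0,0,0,0.8,0]],
])

```text
t: 10.5
tool_pos: [0.4686, -0.2989, 0.0768]
tool_rot: [0.237, -3.132, -0.0]
contact_force: [0.4, 0.1, -0.0]
opening: -0.0
grip_force: 0.0
```

Request:
servo_tool([
  [[0,-0.1,-0.2,0.2,0],[0,-0.1,-0.2,0.4,0],[0,-0.1,-0.2,0.6,0],[0,-0.1,-0.2,0.6,0]],
])

```text
t: 10.9
tool_pos: [0.4698, -0.3006, 0.0704]
tool_rot: [0.237, -3.132, -0.001]
contact_force: [-0.3, -0.1, 0.1]
opening: -0.0001
grip_force: 0.0
```

Request:
servo_tool([
  [[0,0,0,0.2,0],[0,0,0,0.4,0],[0,0,0,0.4,0]],
])

```text
t: 11.2
tool_pos: [0.4698, -0.3006, 0.0666]
tool_rot: [0.237, -3.132, -0.001]
contact_force: [1.1, 0.5, 0.4]
opening: 0.0
grip_force: 0.0
```

Request:
servo_tool([
  [[0,0,0,0.2,0],[0,0,0,0.4,0],[0,0,0,0.4,0]],
])

```text
t: 11.5
tool_pos: [0.4698, -0.3006, 0.0626]
tool_rot: [0.237, -3.132, -0.001]
contact_force: [0.6, -0.5, 0.3]
opening: -0.0004
grip_force: 0.0
```

Request:
servo_tool([
  [[0,0,0,0.2,0],[0,0,0,0.3,0],[0,0,0,0.3,0]],
])

```text
t: 11.8
tool_pos: [0.4699, -0.3007, 0.0598]
tool_rot: [0.237, -3.132, -0.0]
contact_force: [-0.5, 0.2, 0.3]
opening: -0.0003
grip_force: 0.0
```

Run:
```python
from h import *
w=grab('wrist','w6.png');a=grab('scene','s6.png')
W,A=[cv2.imread(f'pics/{n}6.png') for n in 'ws']
cv2.imwrite('pics/c6.png',np.hstack([cv2.resize(W[150:390,160:480],(400,300)),cv2.resize(A[270:360,360:480],(400,300),interpolation=3)]))
```

```text
(no output)
```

View pics/c6.png

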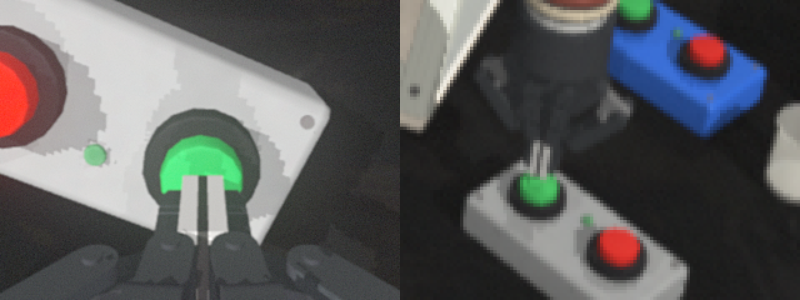

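Scene and wrist views show the tips just above the green button, slightly toward its far side. I'll shift 5 mm back toward the robot and continue down.

Request:
servo_tool([
  [[0,0.5,0,0,0],[0,0.5,0,0.2,0],[0,0.5,0,0.3,0],[0,0.5,0,0.3,0]],
])

```text
t: 12.3
tool_pos: [0.4649, -0.3015, 0.0567]
tool_rot: [0.237, -3.132, -0.0]
contact_force: [0.1, 0.1, -0.2]
opening: -0.0
grip_force: 0.0
```

Request:
servo_tool([
  [[0,0,0,0.15,0],[0,0,0,0.3,0],[0,0,0,0.3,0]],
])

```text
t: 12.6
tool_pos: [0.465, -0.3014, 0.0537]
tool_rot: [0.237, -3.132, -0.001]
contact_force: [-0.8, -0.0, 0.3]
opening: -0.0
grip_force: 0.0
```

Request:
servo_tool([
  [[0,0,0,0.15,0],[0,0,0,0.3,0],[0,0,0,0.3,0]],
])

```text
t: 12.9
tool_pos: [0.465, -0.3014, 0.0507]
tool_rot: [0.237, -3.132, -0.001]
contact_force: [0.0, 0.8, 0.1]
opening: -0.0002
grip_force: 0.0
```

Request:
servo_tool([
  [[0,0,0,0.15,0],[0,0,0,0.3,0],[0,0,0,0.3,0]],
])

```text
t: 13.2
tool_pos: [0.465, -0.3014, 0.0477]
tool_rot: [0.237, -3.132, -0.001]
contact_force: [0.1, -0.0, -0.5]
opening: -0.0001
grip_force: 0.0
```

No contact, so the tips sit about 20 mm higher than nominal. That also fits the wrist view and the first miss at the lip. I'll re-centre and continue down.

Request:
servo_tool([
  [[0,-0.5,0,0,0],[0,-0.5,0,0.2,0],[0,-0.5,0,0.4,0],[0,-0.5,0,0.4,0]],
])

```text
t: 13.6
tool_pos: [0.4707, -0.301, 0.0444]
tool_rot: [-0.237, 3.131, -0.001]
contact_force: [1.5, -0.2, 2.4]
opening: -0.0001
grip_force: 1.2
```

Request:
servo_tool([
  [[0,0,0,0.15,0],[0,0,0,0.3,0],[0,0,0,0.3,0]],
])

```text
t: 13.9
tool_pos: [0.4706, -0.301, 0.0414]
tool_rot: [-0.237, 3.131, -0.001]
contact_force: [2.5, -0.1, 3.4]
opening: -0.0002
grip_force: 1.8
```

Request:
servo_tool([
  [[0,0,0,0.15,0],[0,0,0,0.3,0],[0,0,0,0.3,0]],
])

```text
t: 14.2
tool_pos: [0.4707, -0.3011, 0.0409]
tool_rot: [-0.237, 3.132, 0.0]
contact_force: [-2.5, 4.8, 16.5]
opening: 0.0001
grip_force: 8.7
```

The button bottomed out at 16.5 N. I'll release it and back away.

Request:
servo_tool([
  [[0,0,0,-0.5,0],[0,0,0,-1.5,0],[0,0,0,-4,0],[0,0,0,-8,0],[0,0,0,-10,0]],
])

```text
t: 14.7
tool_pos: [0.4701, -0.3014, 0.1405]
tool_rot: [-0.237, 3.132, -0.003]
contact_force: [0.1, -1.4, 0.6]
opening: -0.0001
grip_force: 0.0
```

Run:
```python
from h import *
w=grab('wrist','w7.png');a=grab('scene','s7.png');b=grab('top','t7.png')
W,A,B=[cv2.imread(f'pics/{n}7.png') for n in 'wst']
z=lambda I,s=(400,300):cv2.resize(I,s,interpolation=3)
cv2.imwrite('pics/c7.png',np.vstack([np.hstack([z(W[90:390,60:460]),z(A[290:380,360:480])]),np.hstack([z(A[165:225,240:320]),z(B[185:245,205:285])])]))
```

```text
(no output)
```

View pics/c7.png

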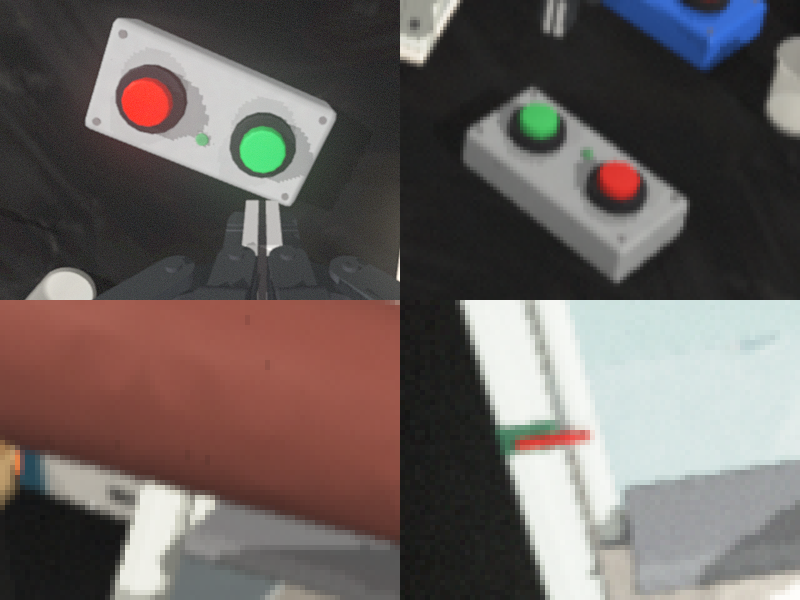

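```bash
python3 -c "
from station import ctrl
print(ctrl.finish_job())"
```

```text
the job is handed in; nothing more can be done
None
```

The sash is up with its red pointer inside the green band, the green button was then pressed fully down (16.5 N) and released, the red one was not pressed, and the job is handed in at about 15 s; I noticed no change in the lamp, so the full press is inferred from force and travel.

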